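# Close the dialyser press: free its ratchet pawl and push the arm down

## Task

Close the dialyser block in the lever press so that its clamp screws can be tightened. With the fingertips only, lifting nothing: push the block along its guides fully home against the stop while the ratchet still holds the arm up; then press the thumb pad of the pawl, behind the arm's hinge, right down so that the pawl falls over and stays clear of the teeth; then push the arm down by its cross handle until its foot presses on the block. Let go, and leave the things round the press where they are.

Things in the scene. Friction and masses are not known exactly. Their poses are not given: they have to be found in the camera images.
- press: Lever press fixed to the bench (grey, 440x100 mm). Origin on the bench under the spot where the foot lands; y along it from the open end (robot's right) to the hinge, z up. Base y = -166 to 270 mm; bed 16 mm above the bench, two guide rails 10 mm high; stop lugs with face at y = 114. Arm hinge, axis along x: y = 170, z = 108 mm. Pawl pin, axis along x: y = 232, z = 145 mm.
- block: Loose dialyser block on the bed between the rails: clear acrylic, 228x42x47 mm, four chrome screws on top (68 mm over all), 0.37 to 0.6 kg. Origin: centre of its underside; its x is the press's y. Home, its origin is at y = 0 of the press; it starts 20 to 45 mm short (lower y) and slides with 2 to 5 N. Short of home, a screw stands in the foot's way.
- block_end (a point): Point to push: middle of the block's flat end face at the open end of the press, 32 mm above the block's underside (48 above the bench). Push along the press's +y. Two hose nipples 14 mm long, tops 17 mm above the underside, stick out below this point. The acrylic is nearly invisible: the face lies 27 mm beyond the axis of the last screw.
- pawl (a joint): Pawl of the ratchet, rad. 0 to 0.12: its nose is in or on the teeth and the arm cannot go down; below about 0.25 its standing weight drops it back in; beyond 0.35 the weight tips it over and it stays clear, against its stop at 0.70. Pressing the pad down raises the value; it takes 1 to 5 N until the stop.
- pawl_pad (a point): Middle of the top of the pawl's thumb pad, 26 mm (along x) by 24 mm, at the press's left end, 170 mm above the bench with the pawl in the teeth. It swings about the pawl pin, 45 mm beyond it (+y) and 25 mm above it when in the teeth, and sinks about 34 mm to the stop.
- press_arm (a joint): Hinge of the arm, rad: 0 with the foot on the home block, grows as the arm rises; starts at 0.66 to 0.92. The hinge is stiff, so the arm stays where it is left; with the pawl clear it goes down with 2 to 5 N at the handle. With the pawl in it stops within 0.21 rad.
- handle (a point): Middle of the cross handle at the arm's end: a black round bar, 22 mm thick, 78 mm long across the press, 250 mm from the hinge. It swings about the hinge: 108 mm above the bench when closed, up to 310 mm at the start.
- foot (a point): Pressure foot under the arm, 34 mm across the press, 12 mm along it. This point: centre of its underside, which lands on the top plate of the block between the two middle screws.
- clamp_screw_0: Spare chrome clamp screw lying in front of the press; leave alone. Origin: centre of its underside.
- clamp_screw_1: Another spare chrome clamp screw in front of the press; leave alone. Origin: centre of its underside.
- screwdriver: Screwdriver with black handle lying in front of the press; leave alone. Origin: centre of its underside.
- vial_0: Small glass vial with white cap, 24 mm wide, 56 mm tall, behind the press; leave alone. Origin: centre of its underside.
- vial_1: Small glass vial with black cap, 24 mm wide, 56 mm tall, behind the press; leave alone. Origin: centre of its underside.
- beaker_s: Small glass beaker, 55 mm wide, 56 mm tall, in front of the press's left end; leave alone. Origin: centre of its underside.
- timer: Flat bench timer, 58x66x20 mm, left of the press near the robot; leave alone. Origin: centre of its underside.
- forceps: Steel forceps lying behind the press; leave alone. Origin: centre of its underside.

How it is judged:
By the outcome, as a careful person would: the job done as asked, in the order asked, and still so for the second after the job is handed in, with the robot touching nothing.
It also fails if it takes over 61 s, if anything falls off the work surface, if the arm or the gripper's body presses on something with over 40 N, if the wrist force passes 120 N, or if a joint passes its speed limit or range.

## Robot

A 6-joint arm with a two-finger parallel gripper is mounted at the origin on a cart in front of the work surface, level with it; the furniture and walls round the work are solid. World frame = base frame: x ahead of the robot, y to its left, z up, the work surface at z = 0. Lengths are in m, angles in rad, forces in N, time in s.
With the tool pointing down it reaches from about 0.375 to 0.975 m from the base axis. Payload 3.8 kg.
Tool frame: the origin (TCP) lies at the very end of the fingers, on their centre line; the grasp point (between the pads) lies 19 mm behind it (robot.tcp_to_grasp is the distance from the TCP to the grasp point, in m); z points along the fingers, y is the line along which they close (so a half turn about z gives the same grasp; the last joint's range is limited). The gripper opens to 88 mm and grips with 3 to 60 N. Pads are 18 mm wide; open, the fingers measure 123 mm over their backs; the gripper's body (75 mm by 187 mm) begins 45 mm behind the grasp point.
Start: joints at [1.24, 0.264, 1.604, -0, 1.274, -0.037], TCP at [0.195, 0.646, 0.239] pointing down, gripper open.
Joint ranges: [-2.63, 2.63], [-0.94, 2.18], [0.31, 2.57], [-1.31, 4.45], [0, 2.66], [-2.55, 2.55]. Speed limits (rad/s): [2.57, 2.57, 3.14, 3.14, 3.14, 3.14].

## Interface

Orientations are given as a unit quaternion [w, x, y, z].
In Python, from station import readout, vision, close_job, robot gives the robot as it stands.
- The arm moves only by the shell command python3 -m pendant 'ROWS' [FORCE]. ROWS is JSON, a list of rows, each an object of numbers: "wx", "wy", "wz": the turn, a rotation vector about the tool's x, y, z in units of 5 degrees (1.0 is 5 degrees); "x", "y", "z": the shift along the tool's x, y, z in mm; "gripper": the gripper's target within -1 to 1 (shut at 1, half-way at 0, fully open at -1). In form: [{"wx": .., "wy": .., "wz": .., "x": .., "y": .., "z": .., "gripper": ..}, ...]. A call has exactly 5 rows; each row shifts and turns the commanded pose from where the row before left it, along the tool's axes as they then stand; what a row does not reach is not made up. A row lasts 1/8 s, in which the tool goes at most 62.5 mm and 10.7 degrees, less where a joint would pass 70% of its speed; a pose out of reach is approached as far as the arm can. A call is refused whole if a number of a shift passes 62.5 or a number of a turn 1, either way. A call with a gripper value outside its range is refused whole. The fingers move at their own pace and stop on an object; FORCE is the grip in N (left out, the last holds). Time passes only in rows, so rows that do not move let the fingers close, or fill a call up. It gives the time, the measured TCP pose, the force, the opening and the grip force at its end, in the units of the state.
- readout.read_state(): the state, without advancing time (a new reading comes with each control period).
- vision.get_image(name): name is "scene" or "top" or "wrist"; returns a dict with "pixels" (384x512x3 uint8, red, green, blue), "intrinsics" (3x3 intrinsics, pixels), "world_to_cam" (4x4, takes a point from world to camera coordinates). Camera axes: x right, y down, z forward; pixel columns grow to the right and rows downward; lengths in m; the calibration is good to about 2 mm. The wrist camera is an equidistant fisheye: a pixel r from the principal point sees the ray r / f radians off the axis. A picture is of the moment at which its call begins. There is no depth.
- close_job(): hands the job in; it is judged then, once.
The state is a dict: "t": time; "joints": joint angles; "qd": joint speeds; "joint_torque": joint torques, N m; "tcp_pos": TCP position; "eef_rot": TCP orientation; "force": force on the tool from outside, world axes, zero at the start; "wrist_torque": the same for the moment, N m; "finger_gap": finger opening in m; "gripper_force": force on a finger pad.
Only numpy, scipy, OpenCV 4.12 (cv2) and the standard library are available. Lean on these libraries where they do the work, as an engineer would, in place of code of your own. Each camera call takes 0.05 s, during which the arm holds its last target. There are 200 camera calls.

## Working session

There is one attempt and no reset: what is moved stays moved. The work goes in short steps, Python scripts to look and compute and a shell command to move; the robot and the scene stay as the last step left them, time stands still between calls to the robot, and variables do not carry over. Pictures are saved under pics/ and viewed, at most 10 in all, crops included, and the job is handed in when it is done.

```bash
mkdir -p pics; ls; python3 - <<'E'
from station import readout, vision
import cv2,numpy as np
s=readout.read_state();print(s)
for n in("scene","top"):
    d=vision.get_image(n);cv2.imwrite(f"pics/{n}0.png",cv2.cvtColor(d["pixels"],cv2.COLOR_RGB2BGR))
    np.savez(f"{n}0.npz",**d);print(n,d["intrinsics"],d["world_to_cam"])
E
```

```text
pics
{'t': 0.0, 'joints': array([ 1.24011902e+00,  2.64733205e-01,  1.60534654e+00, -3.15694597e-06,
        1.27370226e+00, -3.68977698e-02]), 'qd': array([ 3.50092268e-05, -1.71582715e-03,  1.46119073e-03, -1.44722687e-03,
       -2.27041839e-03,  5.76003584e-04]), 'joint_torque': array([-3.04519726e-04, -5.02128339e+01, -3.56861079e+01,  7.27038598e-02,
        2.94082984e-02, -1.77043025e-04]), 'tcp_pos': array([0.19523461, 0.64541671, 0.23741628]), 'eef_rot': array([-1.98573638e-04,  1.46361559e-01,  9.89230557e-01, -1.07651550e-03]), 'force': array([-0.91389818, -0.60572237, -0.8742497 ]), 'wrist_torque': array([-0.00639618, -0.05116084, -0.00609924]), 'gripper_force': 0.0, 'finger_gap': 0.08810885005318726}
scene [[389.41604041   0.         258.45879001]
 [  0.         389.41604041 196.93668802]
 [  0.           0.           1.        ]] [[ 0.48205284 -0.87603941  0.01341676 -0.16214115]
 [-0.56463709 -0.3223358  -0.75979247  0.4199712 ]
 [ 0.66993285  0.35868452 -0.65002723  0.8369981 ]
 [ 0.          0.          0.          1.        ]]
top [[360.58751281   0.         255.7763481 ]
 [  0.         360.58751281 186.07060157]
 [  0.           0.           1.        ]] [[-0.02703881 -0.99936261 -0.02330849  0.1670276 ]
 [-0.9964354   0.02880887 -0.07928778  0.54761293]
 [ 0.07990873  0.02108156 -0.99657923  0.95789024]
 [ 0.          0.          0.          1.        ]]
```

View pics/scene0.png

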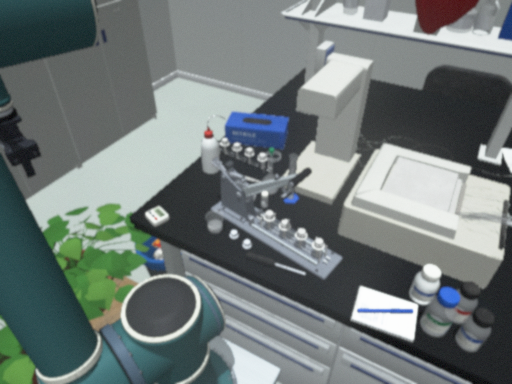

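```bash
python3 -c "
import cv2
i=cv2.imread('pics/top0.png');cv2.imwrite('pics/top0b.png',cv2.resize(i,(768,576),interpolation=cv2.INTER_CUBIC))"
```

```text
(no output)
```

View pics/top0b.png

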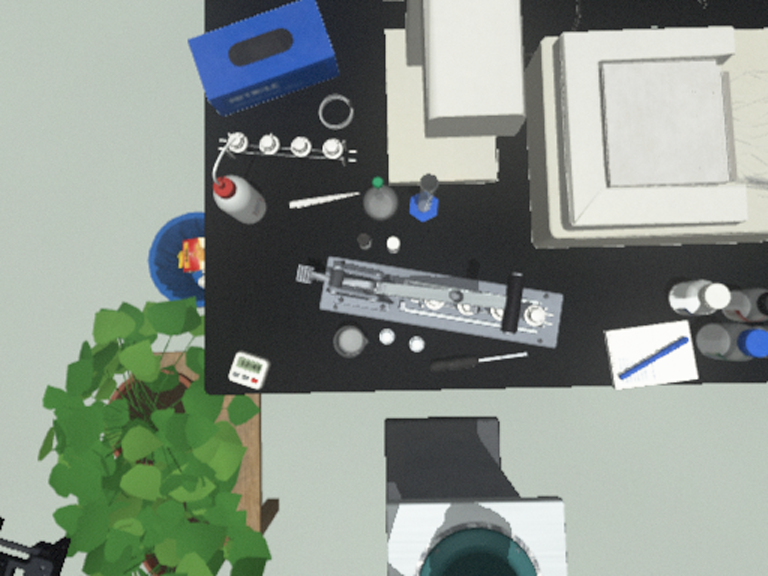

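The scene view shows the press running from (215,205) to (340,260). In the enlarged top view its base corners are near (326,257), (563,293), (557,347) and (319,305). The pad is at about (304,272), the handle at (513,302) and the end screw at (535,316). I'll enlarge both views to refine these.

```bash
python3 - <<'E'
import cv2,numpy as np
a=cv2.imread('pics/top0.png')[160:240,190:390]; b=cv2.imread('pics/scene0.png')[150:280,200:350]
A=cv2.resize(a,None,fx=4,fy=4,interpolation=cv2.INTER_CUBIC)
cv2.imwrite('pics/c1.png',A); cv2.imwrite('pics/c2.png',cv2.resize(b,None,fx=4.6,fy=4.6,interpolation=cv2.INTER_CUBIC))
E
```

```text
(no output)
```

View pics/c1.png

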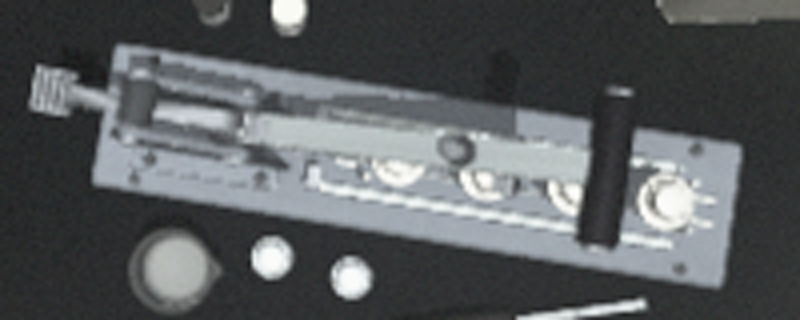

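View pics/c2.png

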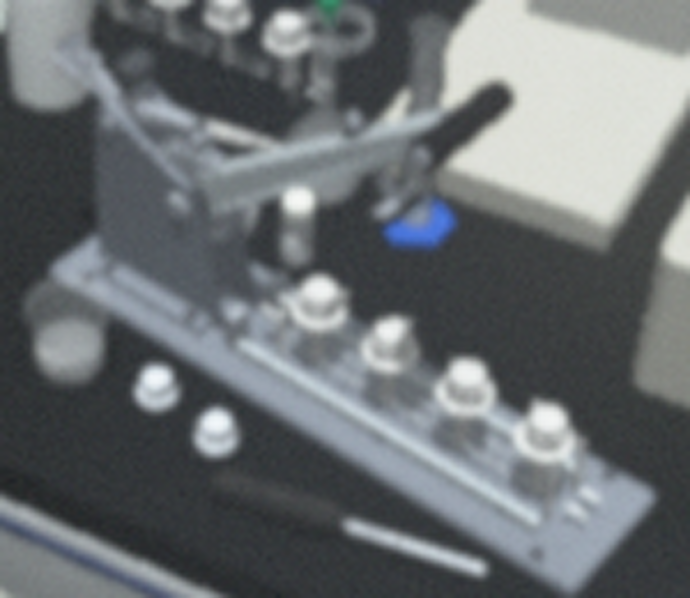

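The crops give these pixels:
- **Top crop:** base corners (115,44), (741,146), (723,288), (94,185); end screw (672,201); handle ends (619,92) and (597,245); pad (52,90).
- **Scene crop:** end screw (548,418), handle about (442,155), pad (75,60), near base corner (575,592) and right corner (655,495).

```bash
cat > h.py <<'E'
import numpy as np, cv2
D={n:dict(np.load(f"{n}0.npz")) for n in("top","scene")}
def ray(d,p):
    W=d["world_to_cam"];R=W[:3,:3];c=-R.T@W[:3,3]
    v=R.T@np.linalg.solve(d["intrinsics"],[p[0],p[1],1]);return c,v/np.linalg.norm(v)
def plane(n,p,z):
    c,v=ray(D[n],p);return c+v*(z-c[2])/v[2]
def tri(p,q):
    (a,u),(b,v)=ray(D["top"],p),ray(D["scene"],q)
    s=np.linalg.lstsq(np.c_[u,-v],b-a,rcond=None)[0]
    x,y=a+u*s[0],b+v*s[1];return (x+y)/2,np.linalg.norm(x-y)
T=lambda x,y:(x/4+190-.4,y/4+160-.4)
S=lambda x,y:(x/4.6+200-.4,y/4.6+150-.4)
E
python3 - <<'E'
from h import *
np.set_printoptions(precision=4,suppress=True)
C=np.array([plane("top",T(*p),.016) for p in((115,44),(741,146),(723,288),(94,185))])
print(C,[np.linalg.norm(C[i]-C[i-1]) for i in range(4)])
ctr=C.mean(0)
ey=(C[0]+C[3]-C[1]-C[2]);ey/=np.linalg.norm(ey);ex=np.array([ey[1],-ey[0],0])
O=ctr-ey*.052;O[2]=0
print("O",O,"ey",ey,"yaw",np.degrees(np.arctan2(-ey[0],ey[1])))
loc=lambda P:np.array([(P-O)@ex,(P-O)@ey,P[2]])
for n,p in(("near",(575,592)),("right",(655,495))): print(n,loc(plane("scene",S(*p),.016)))
for n,p,q,z in(("screw",(670,200),(548,418),.084),("handle",(608,168),(442,155),.3),("pad",(52,90),(75,60),.17)):
    X,e=tri(T(*p),S(*q)); print(n,X,e,"loc",loc(X),"topplane",loc(plane("top",T(*p),z)),"sc",loc(plane("scene",S(*q),z)))
np.savez("press.npz",O=O,ex=ex,ey=ey)
E
```

```text
[[ 0.5985  0.2539  0.016 ]
 [ 0.516  -0.1709  0.016 ]
 [ 0.4206 -0.1538  0.016 ]
 [ 0.5017  0.2702  0.016 ]] [np.float64(0.09810557902672608), np.float64(0.4327359057114189), np.float64(0.0968944261906195), np.float64(0.43160958340193656)]
O [ 0.4994 -0.0012  0.    ] ey [0.1892 0.9819 0.    ] yaw -10.908070726141046
near [-0.0465 -0.1674  0.016 ]
right [ 0.0491 -0.1651  0.016 ]
screw [ 0.4811 -0.1057  0.0826] 0.0034872027572266707 loc [ 0.0018 -0.1061  0.0826] topplane [ 0.0006 -0.1044  0.084 ] sc [ 0.0021 -0.1078  0.084 ]
handle [ 0.4935 -0.0259  0.2444] 0.012461043909725533 loc [-0.0011 -0.0254  0.2444] topplane [-0.0009 -0.0188  0.3   ] sc [-0.0662 -0.0592  0.3   ]
pad [0.554  0.2724 0.1645] 0.001037047363439433 loc [0.0018 0.279  0.1645] topplane [0.0011 0.2784 0.17  ] sc [-0.0032  0.2729  0.17  ]
```

The press pose agrees with the given sizes: screw height, pad height and pad y all match. The block's face is at about y = -132 mm, roughly 19 mm short, and the arm is at about 0.7 rad. Next I plan the transfer to the open end.

```bash
cat >> h.py <<'E'
_p=np.load("press.npz");O,ex,ey=_p["O"],_p["ex"],_p["ey"]
from scipy.spatial.transform import Rotation as Ro
def W(x,y,z): return O+ex*x+ey*y+np.array([0,0,z])
def loc(P): return np.array([(P-O)@ex,(P-O)@ey,P[2]])
def rot(s): return Ro.from_quat(np.r_[s["eef_rot"][1:],s["eef_rot"][0]])
def rows(s,pts,wz):
    R=rot(s);p=s["tcp_pos"]
    for q,w in zip(pts,wz):
        d=R.inv().apply(q-p)*1e3; print(w,np.round(d).astype(int)); R=R*Ro.from_rotvec([0,0,np.radians(5*w)]);p=q
def err(s):  # rotation (5 deg units, tool) to the working attitude, local pos mm
    G=Ro.from_matrix(np.c_[np.cross(ex,[0,0,-1]),ex,[0,0,-1]])
    return (rot(s).inv()*G).as_rotvec()/np.radians(5),loc(s["tcp_pos"])*1e3
def to(s,*q): return np.round(rot(s).inv().apply(W(*q)-s["tcp_pos"])*1e3,1)
E
python3 - <<'E'
from h import *
from station import readout
s=readout.read_state();a=s["tcp_pos"];A=np.array([.42,.36,.36]);B=W(0,-.165,.36)
print(err(s));rows(s,[a+(A-a)*k/7 for k in range(1,8)]+[A+(B-A)*k/10 for k in range(1,11)],[1]*17)
E
```

```text
(array([-1.99918850e-02,  1.65394269e-02,  1.68150572e+01]), array([-421.01385409,  577.43480352,  237.48466585]))
1 [-43 -30 -17]
1 [-45 -26 -17]
1 [-47 -22 -17]
1 [-49 -18 -17]
1 [-50 -13 -17]
1 [-51  -9 -17]
1 [-52  -5 -17]
1 [-44 -29   0]
1 [-46 -25   0]
1 [-48 -20   0]
1 [-50 -16   0]
1 [-51 -12   0]
1 [-52  -7   0]
1 [-52  -3   0]
1 [-53   2   0]
1 [-52   6   0]
1 [-51  11   0]
```

```bash

python3 -m pendant '[{"wz":1,"x":-43,"y":-30,"z":-17,"gripper":1},{"wz":1,"x":-45,"y":-26,"z":-17,"gripper":1},{"wz":1,"x":-47,"y":-22,"z":-17,"gripper":1},{"wz":1,"x":-49,"y":-18,"z":-17,"gripper":1},{"wz":1,"x":-50,"y":-13,"z":-17,"gripper":1}]' 20
python3 -m pendant '[{"wz":1,"x":-51,"y":-9,"z":-17,"gripper":1},{"wz":1,"x":-52,"y":-5,"z":-17,"gripper":1},{"wz":1,"x":-44,"y":-29,"z":0,"gripper":1},{"wz":1,"x":-46,"y":-25,"z":0,"gripper":1},{"wz":1,"x":-48,"y":-20,"z":0,"gripper":1}]'
python3 -m pendant '[{"wz":1,"x":-50,"y":-16,"z":0,"gripper":1},{"wz":1,"x":-51,"y":-12,"z":0,"gripper":1},{"wz":1,"x":-52,"y":-7,"z":0,"gripper":1},{"wz":1,"x":-52,"y":-3,"z":0,"gripper":1},{"wz":1,"x":-53,"y":2,"z":0,"gripper":1}]'
python3 -m pendant '[{"wz":1,"x":-52,"y":6,"z":0,"gripper":1},{"wz":0.8,"x":-51,"y":11,"z":0,"gripper":1},{"wz":0,"x":0,"y":0,"z":0,"gripper":1},{"wz":0,"x":0,"y":0,"z":0,"gripper":1},{"wz":0,"x":0,"y":0,"z":0,"gripper":1}]'
python3 - <<'E'
from h import *
from station import readout
s=readout.read_state();print(err(s),s["force"],s["finger_gap"],s["joints"],to(s,0,-.165,.042))
E
```

```text
(array([-1.99918850e-02,  1.65394269e-02,  1.68150572e+01]), array([-421.01385409,  577.43480352,  237.48466585])) [-0.4115017  -0.48497512  0.25915699] 0.08817053109745691 [ 1.24012467e+00  2.64715513e-01  1.60524195e+00  1.21883461e-05
  1.27370168e+00 -3.68882846e-02] [-495.4 -694.6  196.9]invalid input
invalid input
invalid input
invalid input
```

```bash

python3 -m pendant '[{"wx":0,"wy":0,"wz":1,"x":-43,"y":-30,"z":-17,"gripper":1},{"wx":0,"wy":0,"wz":1,"x":-45,"y":-26,"z":-17,"gripper":1},{"wx":0,"wy":0,"wz":1,"x":-47,"y":-22,"z":-17,"gripper":1},{"wx":0,"wy":0,"wz":1,"x":-49,"y":-18,"z":-17,"gripper":1},{"wx":0,"wy":0,"wz":1,"x":-50,"y":-13,"z":-17,"gripper":1}]' 20

```

```text
t: 0.72
tcp_pos: [0.357, 0.44, 0.3237]
eef_rot: [-0.0, 0.358, 0.934, -0.0]
force: [0.6, 0.1, -0.2]
finger_gap: 0.0404
gripper_force: 0.0
```

```bash

python3 -m pendant '[{"wx":0,"wy":0,"wz":1,"x":-51,"y":-9,"z":-17,"gripper":1},{"wx":0,"wy":0,"wz":1,"x":-52,"y":-5,"z":-17,"gripper":1},{"wx":0,"wy":0,"wz":1,"x":-44,"y":-29,"z":0,"gripper":1},{"wx":0,"wy":0,"wz":1,"x":-46,"y":-25,"z":0,"gripper":1},{"wx":0,"wy":0,"wz":1,"x":-48,"y":-20,"z":0,"gripper":1}]'
python3 -m pendant '[{"wx":0,"wy":0,"wz":1,"x":-50,"y":-16,"z":0,"gripper":1},{"wx":0,"wy":0,"wz":1,"x":-51,"y":-12,"z":0,"gripper":1},{"wx":0,"wy":0,"wz":1,"x":-52,"y":-7,"z":0,"gripper":1},{"wx":0,"wy":0,"wz":1,"x":-52,"y":-3,"z":0,"gripper":1},{"wx":0,"wy":0,"wz":1,"x":-53,"y":2,"z":0,"gripper":1}]'
python3 -m pendant '[{"wx":0,"wy":0,"wz":1,"x":-52,"y":6,"z":0,"gripper":1},{"wx":0,"wy":0,"wz":0.8,"x":-51,"y":11,"z":0,"gripper":1},{"wx":0,"wy":0,"wz":0,"x":0,"y":0,"z":0,"gripper":1},{"wx":0,"wy":0,"wz":0,"x":0,"y":0,"z":0,"gripper":1},{"wx":0,"wy":0,"wz":0,"x":0,"y":0,"z":0,"gripper":1}]'
python3 - <<'E'
from h import *
from station import readout
s=readout.read_state();print(err(s),s["force"],s["finger_gap"],s["joints"],to(s,0,-.165,.042))
E
```

```text
t: 1.35
tcp_pos: [0.4337, 0.2014, 0.3572]
eef_rot: [-0.0, 0.552, 0.834, -0.0]
force: [0.9, 1.0, -0.1]
finger_gap: 0.0005
gripper_force: 0.0
t: 1.98
tcp_pos: [0.4574, -0.0599, 0.3574]
eef_rot: [-0.0, 0.719, 0.695, 0.0]
force: [0.2, -0.3, -0.6]
finger_gap: 0.0006
gripper_force: 0.0
t: 2.6
tcp_pos: [0.4669, -0.1611, 0.3576]
eef_rot: [-0.0, 0.77, 0.638, 0.0]
force: [-0.2, 0.4, 0.2]
finger_gap: 0.0004
gripper_force: 0.0
(array([-0.0022068 , -0.00492695,  0.03614703]), array([  -1.5855016 , -163.17287952,  357.6306501 ])) [-0.1816175   0.35301379  0.20150675] 0.0003603532879976659 [-3.82966187e-01 -1.36097843e-01  1.81265237e+00  3.86871866e-04
  1.46531005e+00 -1.95779648e-01] [ -2.    1.6 315.6]
```

```bash

python3 -m pendant '[{"wx":0,"wy":0,"wz":0,"x":-2,"y":1.5,"z":60,"gripper":1},{"wx":0,"wy":0,"wz":0,"x":0,"y":0,"z":60,"gripper":1},{"wx":0,"wy":0,"wz":0,"x":0,"y":0,"z":60,"gripper":1},{"wx":0,"wy":0,"wz":0,"x":0,"y":0,"z":60,"gripper":1},{"wx":0,"wy":0,"wz":0,"x":0,"y":0,"z":40,"gripper":1}]'
python3 -m pendant '[{"wx":0,"wy":0,"wz":0,"x":0,"y":0,"z":20,"gripper":1},{"wx":0,"wy":0,"wz":0,"x":0,"y":0,"z":15,"gripper":1},{"wx":0,"wy":0,"wz":0,"x":0,"y":0,"z":0,"gripper":1},{"wx":0,"wy":0,"wz":0,"x":0,"y":0,"z":0,"gripper":1},{"wx":0,"wy":0,"wz":0,"x":0,"y":0,"z":0,"gripper":1}]'
python3 - <<'E'
from h import *
from station import readout,vision
s=readout.read_state();print(err(s),s["force"])
d=vision.get_image("wrist");cv2.imwrite("pics/w1.png",cv2.cvtColor(d["pixels"],cv2.COLOR_RGB2BGR))
E
```

```text
t: 3.22
tcp_pos: [0.4667, -0.1625, 0.075]
eef_rot: [-0.001, 0.77, 0.638, -0.001]
force: [-0.8, 0.1, 0.4]
finger_gap: 0.0004
gripper_force: 0.0
t: 3.85
tcp_pos: [0.4692, -0.165, 0.044]
eef_rot: [0.001, 0.771, 0.637, 0.001]
force: [1.0, 0.9, 0.4]
finger_gap: 0.0005
gripper_force: 0.0
(array([0.0286312 , 0.00555933, 0.01576629]), array([   1.36519488, -166.52890508,   44.0114668 ])) [0.98779607 0.85508785 0.37017022]
```

View pics/w1.png

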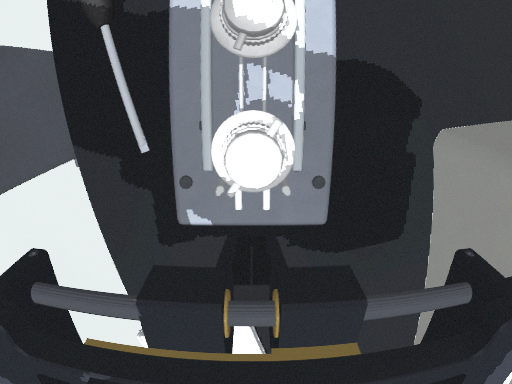

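The wrist view shows the fingers centred, about x = 252, on the block's axis, with the end screw at (253,158) and the nipples at (238,200) and (267,200). I push along +x.

```bash

python3 -m pendant '[{"wx":0,"wy":0,"wz":0,"x":6,"y":-1,"z":1,"gripper":1},{"wx":0,"wy":0,"wz":0,"x":6,"y":0,"z":1,"gripper":1},{"wx":0,"wy":0,"wz":0,"x":5,"y":0,"z":0,"gripper":1},{"wx":0,"wy":0,"wz":0,"x":5,"y":0,"z":0,"gripper":1},{"wx":0,"wy":0,"wz":0,"x":3,"y":0,"z":0,"gripper":1}]'
python3 -m pendant '[{"wx":0,"wy":0,"wz":0,"x":3,"y":0,"z":0,"gripper":1},{"wx":0,"wy":0,"wz":0,"x":3,"y":0,"z":0,"gripper":1},{"wx":0,"wy":0,"wz":0,"x":3,"y":0,"z":0,"gripper":1},{"wx":0,"wy":0,"wz":0,"x":2,"y":0,"z":0,"gripper":1},{"wx":0,"wy":0,"wz":0,"x":2,"y":0,"z":0,"gripper":1}]'
python3 -c "
from h import *
from station import readout
s=readout.read_state();print(err(s),s['force'])"
```

```text
t: 4.53
tcp_pos: [0.4719, -0.1398, 0.0407]
eef_rot: [0.0, 0.77, 0.637, -0.0]
force: [0.0, -2.0, 0.2]
finger_gap: 0.0004
gripper_force: 1.0
t: 5.15
tcp_pos: [0.4742, -0.127, 0.0406]
eef_rot: [-0.0, 0.771, 0.637, -0.0]
force: [-0.9, -1.2, -0.7]
finger_gap: 0.0005
gripper_force: 0.9
(array([-0.00234426, -0.00030173,  0.01454395]), array([  -0.93886527, -128.24536833,   40.63839615])) [-0.93078925 -1.24844166 -0.66176485]
```

```bash

python3 -m pendant '[{"wx":0,"wy":0,"wz":0,"x":1.5,"y":0,"z":0,"gripper":1},{"wx":0,"wy":0,"wz":0,"x":1,"y":0,"z":0,"gripper":1},{"wx":0,"wy":0,"wz":0,"x":1,"y":0,"z":0,"gripper":1},{"wx":0,"wy":0,"wz":0,"x":1,"y":0,"z":0,"gripper":1},{"wx":0,"wy":0,"wz":0,"x":0,"y":0,"z":0,"gripper":1}]'
python3 -c "
from h import *
from station import readout
s=readout.read_state();print(err(s),s['force'])"
```

```text
t: 5.78
tcp_pos: [0.475, -0.1228, 0.0407]
eef_rot: [0.0, 0.771, 0.637, -0.0]
force: [-0.0, -2.8, -0.8]
finger_gap: 0.0007
gripper_force: 1.3
(array([-0.00176508,  0.00284152,  0.01599381]), array([  -0.92019002, -123.98551328,   40.6658789 ])) [-0.0403887  -2.8013963  -0.83520319]
```

```bash

python3 -m pendant '[{"wx":0,"wy":0,"wz":0,"x":1,"y":0,"z":0,"gripper":1},{"wx":0,"wy":0,"wz":0,"x":1,"y":0,"z":0,"gripper":1},{"wx":0,"wy":0,"wz":0,"x":1,"y":0,"z":0,"gripper":1},{"wx":0,"wy":0,"wz":0,"x":0,"y":0,"z":0,"gripper":1},{"wx":0,"wy":0,"wz":0,"x":0,"y":0,"z":0,"gripper":1}]'
python3 -c "
from h import *
from station import readout
s=readout.read_state();print(err(s),s['force'])"
```

```text
t: 6.4
tcp_pos: [0.4753, -0.1227, 0.041]
eef_rot: [0.002, 0.77, 0.638, -0.002]
force: [-4.2, -14.6, 0.0]
finger_gap: 0.0005
gripper_force: 7.6
(array([0.00254615, 0.05660538, 0.03418579]), array([  -0.69887751, -123.84810334,   41.01227504])) [ -4.18159702 -14.62606651   0.04286922]
```

The block is home: about 15 N with no further travel, and the face at the expected y. I back off, rise and cross to the pawl pad.

```bash

python3 -m pendant '[{"wx":0,"wy":0,"wz":0,"x":-10,"y":0,"z":0,"gripper":1},{"wx":0,"wy":0,"wz":0,"x":-20,"y":0,"z":0,"gripper":1},{"wx":0,"wy":0,"wz":0,"x":0,"y":0,"z":-30,"gripper":1},{"wx":0,"wy":0,"wz":0,"x":0,"y":0,"z":-55,"gripper":1},{"wx":0,"wy":0,"wz":0,"x":0,"y":0,"z":-60,"gripper":1}]'
python3 -m pendant '[{"wx":0,"wy":0,"wz":0,"x":0,"y":0,"z":-60,"gripper":1},{"wx":0,"wy":0,"wz":0,"x":0,"y":0,"z":-60,"gripper":1},{"wx":0,"wy":0,"wz":0,"x":0,"y":0,"z":-55,"gripper":1},{"wx":0,"wy":0,"wz":0,"x":40,"y":0,"z":0,"gripper":1},{"wx":0,"wy":0,"wz":0,"x":60,"y":0,"z":0,"gripper":1}]'
python3 -m pendant '[{"wx":0,"wy":0,"wz":0,"x":60,"y":0,"z":0,"gripper":1},{"wx":0,"wy":0,"wz":0,"x":60,"y":0,"z":0,"gripper":1},{"wx":0,"wy":0,"wz":0,"x":60,"y":0,"z":0,"gripper":1},{"wx":0,"wy":0,"wz":0,"x":60,"y":0,"z":0,"gripper":1},{"wx":0,"wy":0,"wz":0,"x":60,"y":0,"z":0,"gripper":1}]'
python3 -m pendant '[{"wx":0,"wy":0,"wz":0,"x":30,"y":0,"z":0,"gripper":1},{"wx":0,"wy":0,"wz":0,"x":0,"y":0,"z":0,"gripper":1},{"wx":0,"wy":0,"wz":0,"x":0,"y":0,"z":0,"gripper":1},{"wx":0,"wy":0,"wz":0,"x":0,"y":0,"z":0,"gripper":1},{"wx":0,"wy":0,"wz":0,"x":0,"y":0,"z":0,"gripper":1}]'
python3 - <<'E'
from h import *
from station import readout,vision
s=readout.read_state();print(err(s),s["force"],to(s,.001,.279,.2))
d=vision.get_image("top");A=cv2.cvtColor(d["pixels"],cv2.COLOR_RGB2BGR)
d=vision.get_image("wrist");B=cv2.cvtColor(d["pixels"],cv2.COLOR_RGB2BGR)
A=cv2.resize(A[150:245,190:390],(512,243));cv2.imwrite("pics/w2.png",np.vstack([B[:330],A]))
E
```

```text
t: 7.02
tcp_pos: [0.4694, -0.1485, 0.1865]
eef_rot: [-0.001, 0.771, 0.637, 0.0]
force: [1.2, -0.5, 0.3]
finger_gap: 0.0004
gripper_force: 0.0
t: 7.65
tcp_pos: [0.4896, -0.0506, 0.3623]
eef_rot: [0.001, 0.772, 0.636, 0.001]
force: [0.4, -0.1, -1.3]
finger_gap: 0.0007
gripper_force: 0.0
t: 8.28
tcp_pos: [0.5451, 0.2462, 0.3609]
eef_rot: [-0.0, 0.771, 0.637, 0.0]
force: [0.9, -1.4, 0.0]
finger_gap: 0.0005
gripper_force: 0.0
t: 8.9
tcp_pos: [0.5509, 0.2721, 0.3611]
eef_rot: [0.0, 0.771, 0.637, 0.0]
force: [-1.0, 0.6, -0.1]
finger_gap: 0.0005
gripper_force: 0.0
(array([ 0.00469019, -0.00332591, -0.00197495]), array([ -1.10438609, 278.08486098, 361.09594957])) [-1.02231051  0.59344476 -0.13735002] [  0.9   2.  161.1]
```

View pics/w2.png

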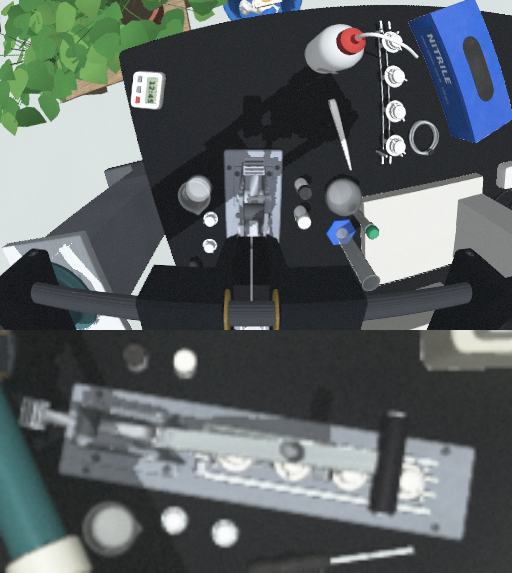

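The wrist view has the pad ahead at about (254,160), on the finger axis. The top view shows the block home, with the end screw now next to the handle. I descend onto the pad.

```bash

python3 -m pendant '[{"wx":0,"wy":0,"wz":0,"x":2,"y":2,"z":50,"gripper":1},{"wx":0,"wy":0,"wz":0,"x":0,"y":0,"z":50,"gripper":1},{"wx":0,"wy":0,"wz":0,"x":0,"y":0,"z":50,"gripper":1},{"wx":0,"wy":0,"wz":0,"x":0,"y":0,"z":20,"gripper":1},{"wx":0,"wy":0,"wz":0,"x":0,"y":0,"z":5,"gripper":1}]'
python3 -m pendant '[{"wx":0,"wy":0,"wz":0,"x":0,"y":0,"z":5,"gripper":1},{"wx":0,"wy":0,"wz":0,"x":0,"y":0,"z":4,"gripper":1},{"wx":0,"wy":0,"wz":0,"x":0,"y":0,"z":4,"gripper":1},{"wx":0,"wy":0,"wz":0,"x":0,"y":0,"z":4,"gripper":1},{"wx":0,"wy":0,"wz":0,"x":0,"y":0,"z":4,"gripper":1}]'
python3 -c "
from h import *
from station import readout
s=readout.read_state();print(err(s),s['force'])"
```

```text
t: 9.62
tcp_pos: [0.5529, 0.2744, 0.1849]
eef_rot: [-0.0, 0.771, 0.637, -0.001]
force: [-0.3, -0.1, 0.6]
finger_gap: 0.0007
gripper_force: 0.0
t: 10.25
tcp_pos: [0.5533, 0.2748, 0.1647]
eef_rot: [0.0, 0.771, 0.637, 0.0]
force: [0.8, 0.1, 0.7]
finger_gap: 0.0006
gripper_force: 0.0
(array([ 0.0032335 , -0.00235385,  0.01539053]), array([  0.70654856, 281.21340605, 164.67047272])) [0.80808009 0.11525673 0.66999885]
```

```bash

python3 -m pendant '[{"wx":0,"wy":0,"wz":0,"x":0,"y":0,"z":4,"gripper":1},{"wx":0,"wy":0,"wz":0,"x":0,"y":0,"z":4,"gripper":1},{"wx":0,"wy":0,"wz":0,"x":0,"y":0,"z":3,"gripper":1},{"wx":0,"wy":0,"wz":0,"x":0,"y":0,"z":3,"gripper":1},{"wx":0,"wy":0,"wz":0,"x":0,"y":0,"z":3,"gripper":1}]'
python3 -m pendant '[{"wx":0,"wy":0,"wz":0,"x":0,"y":0,"z":2,"gripper":1},{"wx":0,"wy":0,"wz":0,"x":0,"y":0,"z":2,"gripper":1},{"wx":0,"wy":0,"wz":0,"x":0,"y":0,"z":1,"gripper":1},{"wx":0,"wy":0,"wz":0,"x":0,"y":0,"z":1,"gripper":1},{"wx":0,"wy":0,"wz":0,"x":0,"y":0,"z":0,"gripper":1}]'
python3 - <<'E'
from h import *
from station import readout,vision
s=readout.read_state();print(err(s),s["force"])
for n,c in(("scene",(slice(150,280),slice(200,350))),("top",(slice(160,240),slice(190,390)))):
    d=vision.get_image(n);cv2.imwrite(f"pics/p_{n}.png",cv2.resize(cv2.cvtColor(d["pixels"],cv2.COLOR_RGB2BGR)[c],None,fx=4,fy=4,interpolation=cv2.INTER_CUBIC))
E
```

```text
t: 10.88
tcp_pos: [0.5532, 0.2747, 0.1475]
eef_rot: [0.0, 0.771, 0.637, 0.0]
force: [-0.1, -0.1, -0.2]
finger_gap: 0.0005
gripper_force: 0.0
t: 11.5
tcp_pos: [0.5532, 0.2747, 0.1417]
eef_rot: [-0.0, 0.771, 0.637, -0.0]
force: [-0.6, 0.3, -0.6]
finger_gap: 0.0007
gripper_force: 0.0
(array([-0.00069107,  0.00065384,  0.01490217]), array([  0.60201612, 281.11736835, 141.67171673])) [-0.64479332  0.28489175 -0.56256361]
```

View pics/p_scene.png

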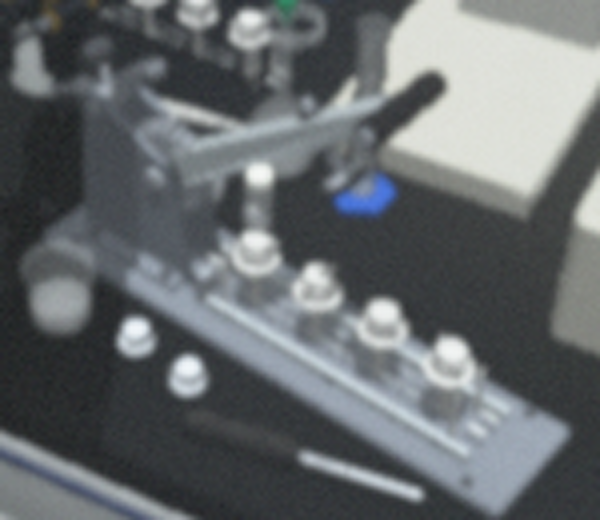

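The pawl has tipped: the pad is now low at about (70,90) and the nose is up at (150,70). I go on down until I feel the stop.

```bash

python3 -m pendant '[{"wx":0,"wy":0,"wz":0,"x":0,"y":0,"z":1.5,"gripper":1},{"wx":0,"wy":0,"wz":0,"x":0,"y":0,"z":1.5,"gripper":1},{"wx":0,"wy":0,"wz":0,"x":0,"y":0,"z":1,"gripper":1},{"wx":0,"wy":0,"wz":0,"x":0,"y":0,"z":1,"gripper":1},{"wx":0,"wy":0,"wz":0,"x":0,"y":0,"z":0,"gripper":1}]'
python3 -c "
from h import *
from station import readout
s=readout.read_state();print(err(s),s['force'])"
```

```text
t: 12.22
tcp_pos: [0.5537, 0.275, 0.1394]
eef_rot: [0.0, 0.771, 0.637, 0.001]
force: [-5.2, -1.8, 11.9]
finger_gap: 0.0006
gripper_force: 5.8
(array([ 0.01316225, -0.00849754,  0.01553683]), array([  1.03237556, 281.45619567, 139.42234718])) [-5.18458478 -1.77576461 11.87890272]
```

The stop is felt at 12 N. I rise, cross to above the handle and measure it.

```bash

python3 -m pendant '[{"wx":0,"wy":0,"wz":0,"x":0,"y":0,"z":-15,"gripper":1},{"wx":0,"wy":0,"wz":0,"x":0,"y":0,"z":-50,"gripper":1},{"wx":0,"wy":0,"wz":0,"x":0,"y":0,"z":-60,"gripper":1},{"wx":0,"wy":0,"wz":0,"x":0,"y":0,"z":-60,"gripper":1},{"wx":0,"wy":0,"wz":0,"x":0,"y":0,"z":-40,"gripper":1}]'
python3 -m pendant '[{"wx":0,"wy":0,"wz":0,"x":-60,"y":0,"z":0,"gripper":1},{"wx":0,"wy":0,"wz":0,"x":-60,"y":0,"z":0,"gripper":1},{"wx":0,"wy":0,"wz":0,"x":-60,"y":0,"z":0,"gripper":1},{"wx":0,"wy":0,"wz":0,"x":-60,"y":0,"z":0,"gripper":1},{"wx":0,"wy":0,"wz":0,"x":0,"y":0,"z":0,"gripper":1}]'
python3 - <<'E'
from h import *
from station import readout,vision
s=readout.read_state();print(err(s),s["force"])
d=vision.get_image("top");cv2.imwrite("pics/t3.png",cv2.resize(cv2.cvtColor(d["pixels"],cv2.COLOR_RGB2BGR)[150:245,190:390],None,fx=4,fy=4,interpolation=cv2.INTER_CUBIC))
hp=plane("top",T(608,168),.3)
c,v=ray(D["top"],T(608,168))
for th in np.arange(.6,.95,.02):   # handle on its arc against the top ray
    z=.108+.25*np.sin(th); P=c+v*(z-c[2])/v[2]; print(round(th,2),round(loc(P)[1]-(.17-.25*np.cos(th)),4),round(z,3),round(.17-.25*np.cos(th),3))
E
```

```text
t: 12.85
tcp_pos: [0.5538, 0.275, 0.3659]
eef_rot: [0.001, 0.771, 0.637, 0.002]
force: [0.0, -0.5, -0.2]
finger_gap: 0.0003
gripper_force: 0.0
t: 13.48
tcp_pos: [0.5074, 0.0356, 0.3623]
eef_rot: [0.001, 0.772, 0.635, 0.0]
force: [0.2, 0.7, 0.1]
finger_gap: 0.0004
gripper_force: 0.0
(array([ 0.01163133,  0.00913486, -0.04883093]), array([  0.91681227,  37.69693895, 362.32850632])) [0.17343156 0.67105938 0.05083729]
0.6 0.0071 0.249 -0.036
0.62 0.0051 0.253 -0.033
0.64 0.003 0.257 -0.031
0.66 0.0008 0.261 -0.027
0.68 -0.0015 0.265 -0.024
0.7 -0.0039 0.269 -0.021
0.72 -0.0064 0.273 -0.018
0.74 -0.009 0.277 -0.015
0.76 -0.0116 0.28 -0.011
0.78 -0.0144 0.284 -0.008
0.8 -0.0172 0.287 -0.004
0.82 -0.0201 0.291 -0.001
0.84 -0.0231 0.294 0.003
0.86 -0.0262 0.297 0.007
0.88 -0.0294 0.301 0.011
0.9 -0.0326 0.304 0.015
0.92 -0.0359 0.307 0.019
0.94 -0.0393 0.31 0.023
```

View pics/t3.png

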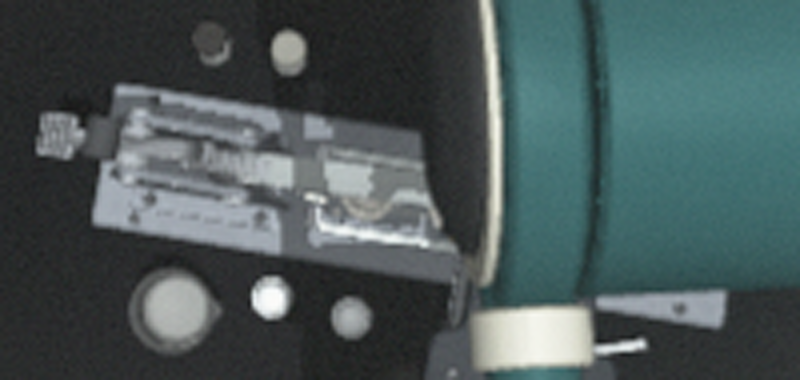

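The pawl's weight has fallen over to (102,138) and stays there. The handle ray meets its arc at about 0.67 rad, which puts it at y ≈ -26 mm with its top at z ≈ 274 mm. I move over it and press down along the arc.

```bash

python3 -m pendant '[{"wx":0,"wy":0,"wz":0,"x":-40,"y":-1,"z":0,"gripper":1},{"wx":0,"wy":0,"wz":0,"x":-25,"y":0,"z":10,"gripper":1},{"wx":0,"wy":0,"wz":0,"x":0,"y":0,"z":40,"gripper":1},{"wx":0,"wy":0,"wz":0,"x":0,"y":0,"z":20,"gripper":1},{"wx":0,"wy":0,"wz":0,"x":0,"y":0,"z":5,"gripper":1}]'
python3 -m pendant '[{"wx":0,"wy":0,"wz":0,"x":0,"y":0,"z":4,"gripper":1},{"wx":0,"wy":0,"wz":0,"x":-2,"y":0,"z":4,"gripper":1},{"wx":0,"wy":0,"wz":0,"x":-2,"y":0,"z":4,"gripper":1},{"wx":0,"wy":0,"wz":0,"x":-3,"y":0,"z":5,"gripper":1},{"wx":0,"wy":0,"wz":0,"x":-3,"y":0,"z":5,"gripper":1}]'
python3 -c "
from h import *
from station import readout
s=readout.read_state();print(err(s),s['force'])"
```

```text
t: 14.15
tcp_pos: [0.4943, -0.0235, 0.285]
eef_rot: [-0.001, 0.77, 0.638, -0.001]
force: [-0.5, 0.3, 0.2]
finger_gap: 0.0002
gripper_force: 0.0
t: 14.78
tcp_pos: [0.4933, -0.0357, 0.2657]
eef_rot: [0.001, 0.771, 0.637, -0.0]
force: [-1.6, -3.9, 5.9]
finger_gap: 0.0006
gripper_force: 3.1
(array([0.02044918, 0.0214271 , 0.01453277]), array([  0.58949839, -35.01713968, 265.70045969])) [-1.59093914 -3.92863282  5.89701797]
```

```bash

python3 -m pendant '[{"wx":0,"wy":0,"wz":0,"x":-4,"y":0,"z":6,"gripper":1},{"wx":0,"wy":0,"wz":0,"x":-4,"y":0,"z":6,"gripper":1},{"wx":0,"wy":0,"wz":0,"x":-3.5,"y":0,"z":6,"gripper":1},{"wx":0,"wy":0,"wz":0,"x":-3.5,"y":0,"z":6,"gripper":1},{"wx":0,"wy":0,"wz":0,"x":-3,"y":0,"z":6,"gripper":1}]'
python3 -m pendant '[{"wx":0,"wy":0,"wz":0,"x":-3,"y":0,"z":6,"gripper":1},{"wx":0,"wy":0,"wz":0,"x":-3,"y":0,"z":6,"gripper":1},{"wx":0,"wy":0,"wz":0,"x":-2.5,"y":0,"z":6,"gripper":1},{"wx":0,"wy":0,"wz":0,"x":-2.5,"y":0,"z":6,"gripper":1},{"wx":0,"wy":0,"wz":0,"x":-2,"y":0,"z":6,"gripper":1}]'
python3 -c "
from h import *
from station import readout
s=readout.read_state();print(err(s),s['force'])"
```

```text
t: 15.4
tcp_pos: [0.4902, -0.0536, 0.2356]
eef_rot: [0.001, 0.771, 0.637, 0.0]
force: [-1.7, -3.9, 4.7]
finger_gap: 0.0006
gripper_force: 2.3
t: 16.02
tcp_pos: [0.4871, -0.0649, 0.2041]
eef_rot: [-0.0, 0.771, 0.637, -0.0]
force: [0.7, -3.2, 3.2]
finger_gap: -0.0001
gripper_force: 1.6
(array([-0.00447502, -0.00180491,  0.01553852]), array([-4.44988872e-02, -6.48858166e+01,  2.04105290e+02])) [ 0.6780371  -3.15270572  3.23316159]
```

```bash

python3 -m pendant '[{"wx":0,"wy":0,"wz":0,"x":-2,"y":0,"z":7,"gripper":1},{"wx":0,"wy":0,"wz":0,"x":-2,"y":0,"z":7,"gripper":1},{"wx":0,"wy":0,"wz":0,"x":-2,"y":0,"z":7,"gripper":1},{"wx":0,"wy":0,"wz":0,"x":-2,"y":0,"z":7,"gripper":1},{"wx":0,"wy":0,"wz":0,"x":-1.5,"y":0,"z":7,"gripper":1}]'
python3 -m pendant '[{"wx":0,"wy":0,"wz":0,"x":-1.5,"y":0,"z":7,"gripper":1},{"wx":0,"wy":0,"wz":0,"x":-1,"y":0,"z":7,"gripper":1},{"wx":0,"wy":0,"wz":0,"x":-1,"y":0,"z":7,"gripper":1},{"wx":0,"wy":0,"wz":0,"x":-0.5,"y":0,"z":7,"gripper":1},{"wx":0,"wy":0,"wz":0,"x":0,"y":0,"z":7,"gripper":1}]'
python3 -c "
from h import *
from station import readout
s=readout.read_state();print(err(s),s['force'])"
```

```text
t: 16.65
tcp_pos: [0.4851, -0.0742, 0.1691]
eef_rot: [-0.0, 0.771, 0.637, -0.0]
force: [0.2, -1.0, 2.8]
finger_gap: 0.0001
gripper_force: 1.3
t: 17.27
tcp_pos: [0.4847, -0.0782, 0.1342]
eef_rot: [0.0, 0.771, 0.637, 0.0]
force: [0.0, -2.1, 1.4]
finger_gap: 0.0003
gripper_force: 1.1
(array([ 0.00148192, -0.00092639,  0.01423543]), array([  0.14878097, -78.34340949, 134.24551966])) [ 0.02988833 -2.12951414  1.37751487]
```

```bash

python3 -m pendant '[{"wx":0,"wy":0,"wz":0,"x":-0.5,"y":0,"z":5,"gripper":1},{"wx":0,"wy":0,"wz":0,"x":0,"y":0,"z":4,"gripper":1},{"wx":0,"wy":0,"wz":0,"x":0,"y":0,"z":3,"gripper":1},{"wx":0,"wy":0,"wz":0,"x":0,"y":0,"z":2,"gripper":1},{"wx":0,"wy":0,"wz":0,"x":0,"y":0,"z":0,"gripper":1}]'
python3 -m pendant '[{"wx":0,"wy":0,"wz":0,"x":0,"y":0,"z":1,"gripper":1},{"wx":0,"wy":0,"wz":0,"x":0,"y":0,"z":1,"gripper":1},{"wx":0,"wy":0,"wz":0,"x":0,"y":0,"z":0,"gripper":1},{"wx":0,"wy":0,"wz":0,"x":0,"y":0,"z":0,"gripper":1},{"wx":0,"wy":0,"wz":0,"x":0,"y":0,"z":0,"gripper":1}]'
python3 -c "
from h import *
from station import readout
s=readout.read_state();print(err(s),s['force'])"
```

```text
t: 17.9
tcp_pos: [0.4844, -0.0783, 0.1204]
eef_rot: [-0.0, 0.771, 0.637, 0.0]
force: [0.6, 0.5, 0.1]
finger_gap: 0.0005
gripper_force: 0.0
t: 18.52
tcp_pos: [0.4844, -0.0784, 0.1193]
eef_rot: [-0.0, 0.771, 0.637, -0.0]
force: [-2.4, 0.8, 6.0]
finger_gap: 0.0008
gripper_force: 2.8
(array([-0.00560818, -0.00407629,  0.01414779]), array([-1.05337086e-01, -7.86513578e+01,  1.19263359e+02])) [-2.40298174  0.82636819  6.01543724]
```

```bash

python3 -m pendant '[{"wx":0,"wy":0,"wz":0,"x":0,"y":0,"z":1,"gripper":1},{"wx":0,"wy":0,"wz":0,"x":0,"y":0,"z":1,"gripper":1},{"wx":0,"wy":0,"wz":0,"x":0,"y":0,"z":1,"gripper":1},{"wx":0,"wy":0,"wz":0,"x":0,"y":0,"z":0,"gripper":1},{"wx":0,"wy":0,"wz":0,"x":0,"y":0,"z":0,"gripper":1}]'
python3 -c "
from h import *
from station import readout
s=readout.read_state();print(err(s),s['force'])"
```

```text
t: 19.15
tcp_pos: [0.4845, -0.0785, 0.119]
eef_rot: [-0.0, 0.771, 0.637, -0.0]
force: [-10.6, 2.4, 23.3]
finger_gap: 0.0005
gripper_force: 11.5
(array([-0.00696316, -0.00313927,  0.01545586]), array([ 2.73819263e-02, -7.86653157e+01,  1.18963077e+02])) [-10.57569578   2.38566706  23.31891914]
```

The foot is seated: 23 N with no travel, and the handle is at its closed height. I release upward, move clear and check.

```bash

python3 -m pendant '[{"wx":0,"wy":0,"wz":0,"x":0,"y":0,"z":-6,"gripper":1},{"wx":0,"wy":0,"wz":0,"x":0,"y":0,"z":-25,"gripper":1},{"wx":0,"wy":0,"wz":0,"x":0,"y":0,"z":-60,"gripper":1},{"wx":0,"wy":0,"wz":0,"x":0,"y":0,"z":-60,"gripper":1},{"wx":0,"wy":0,"wz":0,"x":-10,"y":0,"z":-60,"gripper":1}]'
python3 -m pendant '[{"wx":0,"wy":0,"wz":0,"x":-60,"y":0,"z":-30,"gripper":1},{"wx":0,"wy":0,"wz":0,"x":-60,"y":0,"z":0,"gripper":1},{"wx":0,"wy":0,"wz":0,"x":-60,"y":0,"z":0,"gripper":1},{"wx":0,"wy":0,"wz":0,"x":-40,"y":0,"z":0,"gripper":1},{"wx":0,"wy":0,"wz":0,"x":0,"y":0,"z":0,"gripper":1}]'
python3 - <<'E'
from h import *
from station import readout,vision
s=readout.read_state();print(err(s),s["force"],s["qd"])
I=[]
for n,c in(("scene",(slice(150,280),slice(195,355))),("top",(slice(150,245),slice(190,390)))):
    d=vision.get_image(n);I.append(cv2.cvtColor(d["pixels"],cv2.COLOR_RGB2BGR)[c])
I=[cv2.resize(i,(600,int(600*i.shape[0]/i.shape[1])),interpolation=cv2.INTER_CUBIC) for i in I]
V=np.vstack(I);f=min(1,590/V.shape[0]);cv2.imwrite("pics/end.png",cv2.resize(V,None,fx=f,fy=f))
E
```

```text
t: 19.77
tcp_pos: [0.4824, -0.088, 0.3281]
eef_rot: [-0.0, 0.77, 0.638, 0.0]
force: [-0.6, -1.3, 0.5]
finger_gap: 0.0001
gripper_force: 0.0
t: 20.4
tcp_pos: [0.4412, -0.3028, 0.3537]
eef_rot: [-0.001, 0.772, 0.636, -0.0]
force: [0.3, 0.4, -0.0]
finger_gap: 0.0006
gripper_force: 0.0
(array([-0.0143424 , -0.00328496, -0.03122664]), array([-2.50208469e-02, -3.07117527e+02,  3.53690253e+02])) [ 0.27948066  0.35125816 -0.00686292] [ 0.04711066 -0.02109207  0.01819906  0.02860982  0.01456893  0.02278903]
```

View pics/end.png

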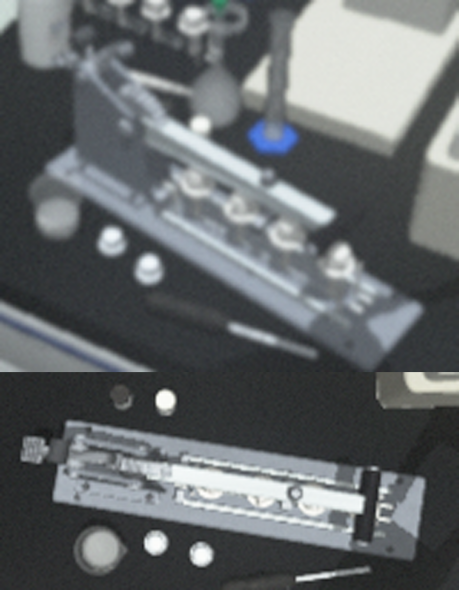

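The arm is level over the block, with the handle at (368,505) in the lower view. The pawl is tipped clear at (45,450), and the screws, beaker, vials and screwdriver are where they were.

```bash
python3 -c "
from station import close_job
print(close_job())"
```

```text
the job is handed in; nothing more can be done
None
```

I handed the job in at about 20 s: block pushed home against the stop (about 15 N), pawl pressed to its stop and lying clear, arm closed with the foot on the block (23 N), robot clear of everything and the surrounding things where they were; no verdict came back.

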